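# Load a new baking-paper roll into the tear-off dispenser

## Robot

A 6-joint arm with a two-finger parallel gripper is mounted at the origin on the work surface; the furniture and walls round the work are solid. World frame = base frame: x ahead of the robot, y to its left, z up, the work surface at z = 0. Lengths are in m, angles in rad, forces in N, time in s.
With the tool pointing down it reaches from about 0.375 to 0.9 m from the base axis. Payload 3.1 kg.
Tool frame: the origin (TCP) lies at the very end of the fingers, on their centre line; the grasp point (between the pads) lies 19 mm behind it (manip.tcp_to_grasp is the distance from the TCP to the grasp point, in m); z points along the fingers, y is the line along which they close (so a half turn about z gives the same grasp; the last joint's range is limited). The gripper opens to 85 mm and grips with 20 to 120 N. Pads are 22 mm wide; open, the fingers measure 114 mm over their backs; the gripper's body (76 mm by 85 mm) begins 54 mm behind the grasp point. The pads swing forward as they close: fully open they stand 13 mm farther back than shut.
Start: joints at [-1.308, 0.527, 1.433, -0, 1.181, -0.178], TCP at [0.267, -0.565, 0.231] pointing down, gripper open.
Joint ranges: [-3.08, 3.08], [-0.75, 2.2], [0.22, 2.44], [-1.43, 4.57], [0, 2.65], [-2.85, 2.85]. Speed limits (rad/s): [2.79, 2.79, 3.14, 3.14, 3.14, 3.14].

## Interface

Orientations are given as a unit quaternion [x, y, z, w].
In Python, from station import manip gives the robot as it stands. The module is installed in compiled form; this text tells all that it offers.
- The arm moves only by the tool step_arm, never from a script. Its argument "commands" is one flat list of numbers, 6 for each row, row after row: the shift along the tool's x, y, z in m, then the turn, a rotation vector about the tool's x, y, z in degrees. A call has exactly 10 rows; each row is the pose to reach, as a shift and turn from the pose commanded when the call began, along the tool's axes at that moment; what a row does not reach only later rows make up. A row lasts 1/10 s, in which the tool goes at most 50 mm and 8.59 degrees, less where a joint would pass 70% of its speed; a pose out of reach is approached as far as the arm can. A call with a gripper value outside its range is refused whole. "jaw" is the opening in per cent of the stroke, from 0 (shut) to 100 (fully open), set as the call begins (left out, the last holds). The fingers move at their own pace and stop on an object; "grip_force" is the grip in N (left out, the last holds). Time passes only in rows, so rows that repeat a pose let the fingers close, or fill a call up. It gives the time, the measured TCP pose, the force, the opening and the grip force at its end, in the units of the state.
- manip.sense(): the state, without advancing time (a new reading comes with each control period).
- manip.snapshot(name): name is "scene" or "side" or "wrist"; returns a dict with "pixels" (400x640x3 uint8, blue, green, red), "fx", "fy", "cx", "cy" (pixels), "R" (3x3) and "t" (3): a world point X has camera coordinates R X + t; the wrist camera has in their place "mount" (4x4, takes a point from camera to tool coordinates, whose origin is the TCP and whose axes are the flange's). Camera axes: x right, y down, z forward; pixel columns grow to the right and rows downward; lengths in m; the calibration is good to about 2 mm. A picture is of the moment at which its call begins: read the wrist's pose just before it. There is no depth.
- manip.sign_off(): hands the job in; it is judged then, once.
The state is a dict: "t": time; "q": joint angles; "qd": joint speeds; "tau": joint torques, N m; "tcp_pos": TCP position; "tool_rot": TCP orientation; "force": force on the tool from outside, world axes, zero at the start; "ft_torque": the same for the moment, N m; "finger_gap": opening from 0.0 (shut) to 1.0 (fully open); "gripper_force": force on a finger pad.
Only numpy, scipy, OpenCV 4.12 (cv2) and the standard library are available. Lean on these libraries where they do the work, as an engineer would, in place of code of your own. Each camera call takes 0.05 s, during which the arm holds its last target. There are 200 camera calls.

## Task

Load the new roll of baking paper into the wooden dispenser: lay it in the V-shaped groove between the fixed end plate and the black end stop, and let it settle onto both cradles before you let go of it. Slide the end stop along until the roll is held snugly, without play, between it and the end plate, and swing the steel tear bar over so that it rests down on the roll. Do not disturb the other things on the worktop.

Things in the scene. Friction and masses are not known exactly. Their poses are not given: they have to be found in the camera images.
- roll_center (a point): Centre of the baking-paper roll: rigid white cylinder, 44 mm in diameter, 220 mm long, 0.2 to 0.4 kg, with a green band and cork-brown stripe round its middle. It starts lying on the worktop, its centre 22 mm up. The point's y axis is the roll's long axis (both ends alike); x and z turn as it rolls. Grip it across its diameter near the middle.
- dispenser: Light wooden dispenser, fixed, 316 mm long (its y), 116 mm wide (its x). Origin: centre of its underside; -x is its front (roughly to the robot). Base 12 mm thick. A V groove runs along x = 0. Rails at x = +-48 mm reach 27 mm up. At the -y end stands the fixed end plate: inner face y = -130 mm, 92 mm wide, 76 mm tall. The +y end is open but for the end stop.
- seat (a point): The roll centre's place when home: on the groove's axis, 110 mm from the end plate, at [0, -20, 55] mm in the dispenser (axes as its own). The V groove: two darker cradles, y = -130 to -45 and +35 to +145 mm, sides at 35 degrees from an apex 28 mm up to 45 mm up at x = +-24 mm (blocks end at x = +-30). The 80 mm gap between them, down to the base, is for the fingers.
- stop_face (a point): Black sliding end stop: centre of its inner face, which looks to the dispenser's -y, on the groove's axis 55 mm up. An upright disc, 41 mm in diameter, 12 mm thick, top 75 mm up, on a bridge over the rails (116 mm in x, 12 mm in y, 46 to 52 mm up). To close it, push its outer ribbed face (12 mm to +y of this point) towards -y; behind it all is free above 45 mm.
- end_stop (a joint): Travel of the end stop towards the end plate, m: 0 fully open (inner face at dispenser y = +140 mm), 0.085 far limit, 0.050 with the 220 mm roll snug against the end plate. It starts at 0 to 0.02, slides with about 1.5 N of friction and stays where it is left; pushing it together with the roll takes about 3 to 8 N.
- bar_mid (a point): Middle of the tear bar: steel rod, 8 mm in diameter, 289 mm long along the dispenser's y, on two side arms, 70 mm from its hinge axis (along y at dispenser x = +48 mm, the rear, 34 mm up). A toothed strip reaches 13 mm outwards from the rod. At the start it leans back, the rod at about x = +97 mm, 84 mm up; nothing stands right behind it.
- tear_bar (a joint): Angle of the tear bar, rad: 1.90 fully back (it leans there by its weight), about 1.13 upright, about 0.29 resting on a roll that lies in the groove, 0 its lowest stop with no roll. Light and free-moving: pushed from behind past upright, it falls onto the roll by its own weight.
- spice_1: Bystander: spice jar, green lid, 46 mm in diameter, 106 mm tall. Origin: centre of its underside.
- vanilla_drops: Bystander: small brown dropper bottle, 33 mm in diameter, 102 mm tall. Origin: centre of its underside.
- tea_tin: Bystander: square white tea tin, 73 x 70 x 109 mm. Origin: centre of its underside.
- espresso_cup_1: Bystander: white espresso cup, 64 mm in diameter, 50 mm tall, on a cork coaster. Origin: centre of its underside.
- paper_roll: The same roll; its own origin lies on the roll's skin, 22 mm from its axis, and turns with it: use roll_center instead.

How it is judged:
By the outcome, as a careful person would: the job done as asked, in the order asked, and still so for the second after the job is handed in, with the robot touching nothing.
It also fails if it takes over 51 s, if anything falls off the work surface, if the arm or the gripper's body presses on something with over 40 N, if the wrist force passes 120 N, or if a joint passes its speed limit or range.

## Working session

There is one attempt and no reset: what is moved stays moved. The work goes in short steps, Python scripts to look and compute and a tool call to move; the robot and the scene stay as the last step left them, time stands still between calls to the robot, and variables do not carry over. Pictures are saved under pics/ and viewed, at most 10 in all, crops included, and the job is handed in when it is done.

Besides the shell and the picture viewer there is one more tool, called as a command line: name --argument value ..., lists and objects as JSON in quotes. step_arm: Moves the arm, as the interface text tells. Its arguments: {"type":"object","properties":{"commands":{"type":"array","items":{"type":"number"}},"jaw":{"type":"number"},"grip_force":{"type":"number"}},"required":["commands"]}

```bash
mkdir -p pics; python3 - <<'E'
from station import manip
import cv2,json,numpy as np
s=manip.sense();print({k:np.round(v,3).tolist() for k,v in s.items()}, manip.tcp_to_grasp)
for n in("scene","side"):
    p=manip.snapshot(n);cv2.imwrite(f"pics/{n}0.png",p["pixels"])
    np.savez(f"{n}.npz",**{k:np.array(v) for k,v in p.items()})
    print(n,p["fx"],p["cx"],p["cy"],np.round(-np.array(p["R"]).T@np.array(p["t"]),3),np.round(p["R"],3).tolist())
E
```

```text
{'t': 0.0, 'q': [-1.308, 0.528, 1.434, 0.0, 1.181, -0.178], 'qd': [0.0, 0.003, 0.001, -0.002, 0.001, 0.0], 'tau': [-0.0, -44.235, -17.802, -0.0, 0.009, -0.0], 'tcp_pos': [0.267, -0.564, 0.23], 'tool_rot': [0.976, 0.219, -0.0, -0.001], 'force': [0.882, -0.277, 0.552], 'ft_torque': [0.03, 0.043, 0.086], 'gripper_force': 0.0, 'finger_gap': 0.997} 0.0187
scene 398.0586322697926 319.37542619433077 192.63437277363295 [-0.418 -0.565  0.642] [[0.551, -0.834, 0.024], [-0.371, -0.27, -0.889], [0.748, 0.48, -0.458]]
side 507.33321330069447 324.16332277149843 190.2976545410049 [-0.005 -1.079  0.579] [[0.914, -0.404, -0.023], [-0.175, -0.345, -0.922], [0.365, 0.847, -0.386]]
```

View pics/scene0.png

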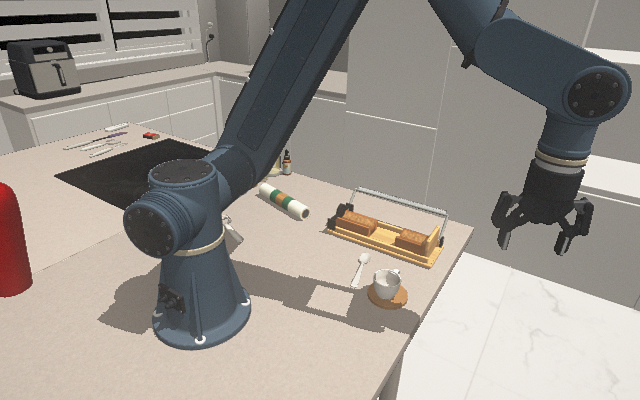

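View pics/side0.png

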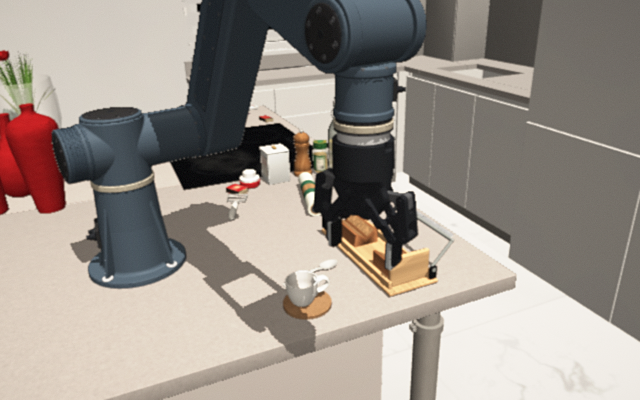

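The scene picture shows the roll from about (263,190) to (306,213) with its green band at (283,201). The dispenser spans (325–445, 187–265), with its end plate at the right (435,240), the black stop at the left (341,213), and the bar leaning back. The cup is at (388,285). In the side picture the gripper partly hides the dispenser; the roll is at (308,190), and the tin and jars lie behind it.

```bash
cat > h.py <<'E'
import numpy as np,cv2
from scipy.spatial.transform import Rotation as Ro
def load(n): return dict(np.load(n+".npz"))
def ray(p,uv):
    d=np.array([(uv[0]-p["cx"])/p["fx"],(uv[1]-p["cy"])/p["fy"],1.]);R=np.array(p["R"]);o=-R.T@np.array(p["t"]);return o,R.T@d
def plane(p,uv,z):
    o,d=ray(p,uv);return o+d*(z-o[2])/d[2]
def tri(p,uv,p2,uv2):
    o,d=ray(p,uv);o2,d2=ray(p2,uv2)
    s=np.linalg.lstsq(np.c_[d,-d2],o2-o,rcond=None)[0];a,b=o+s[0]*d,o2+s[1]*d2;return (a+b)/2,np.linalg.norm(a-b)
def wrist(manip,name):
    s=manip.sense();p=manip.snapshot("wrist");cv2.imwrite(f"pics/{name}.png",p["pixels"])
    T=np.eye(4);T[:3,:3]=Ro.from_quat(s["tool_rot"]).as_matrix();T[:3,3]=s["tcp_pos"]
    W=np.linalg.inv(T@np.array(p["mount"]));p["R"],p["t"]=W[:3,:3],W[:3,3]
    np.savez(name+".npz",**{k:np.array(v) for k,v in p.items()});return p,s
E
python3 - <<'E'
from h import *
sc,sd=load("scene"),load("side")
P=lambda *a:print(a[0],np.round(plane(sc,a[1],a[2]),3))
P("roll left",(264,190),.022);P("roll right",(303,212),.022);P("roll mid",(283,201),.022)
P("disp frontR",(437,265),0);P("disp frontL",(326,234),0);P("cup",(388,298),0)
P("plate top L",(427,233),.076);P("plate top R",(439,227),.076)
P("bar L",(358,190),.084);P("bar R",(445,211),.084);P("stop",(341,213),.055)
P("vanilla",(287,174),0);P("cupspoon",(361,270),0)
Q=lambda n,uv,z:print(n,np.round(plane(sd,uv,z),3))
Q("side roll",(308,190),.022);Q("tin",(275,182),0);Q("jar",(321,170),0);Q("plate cornerR",(437,285),0);Q("cup",(307,302),0)
print(tri(sc,(283,201),sd,(308,188)))
for im,nm,lo,hi in((sc,"sc",(40,60,10),(85,255,200)),(sd,"sd",(40,60,10),(85,255,200))):
    m=cv2.inRange(cv2.cvtColor(im["pixels"],cv2.COLOR_BGR2HSV),lo,hi)
    n,l,s,c=cv2.connectedComponentsWithStats(m);print(nm,[(s[i].tolist(),c[i].round(1).tolist()) for i in range(1,n) if s[i,4]>15])
E
python3 -c "
import cv2
a=cv2.imread('pics/scene0.png')[150:275,255:455];cv2.imwrite('pics/crop0.png',cv2.resize(a,None,fx=4,fy=4,interpolation=cv2.INTER_CUBIC))"
```

```text
roll left [0.498 0.249 0.022]
roll right [0.454 0.054 0.022]
roll mid [0.474 0.148 0.022]
disp frontR [ 0.465 -0.371  0.   ]
disp frontL [ 0.42  -0.053  0.   ]
cup [ 0.275 -0.318  0.   ]
plate top L [ 0.479 -0.327  0.076]
plate top R [ 0.527 -0.344  0.076]
bar L [ 0.578 -0.068  0.084]
bar R [ 0.608 -0.333  0.084]
stop [ 0.468 -0.073  0.055]
vanilla [0.687 0.295 0.   ]
cupspoon [ 0.331 -0.217  0.   ]
side roll [0.481 0.165 0.022]
tin [0.433 0.32  0.   ]
jar [0.602 0.352 0.   ]
plate cornerR [ 0.545 -0.367  0.   ]
cup [ 0.285 -0.307  0.   ]
(array([0.47050899, 0.14404235, 0.03162064]), np.float64(0.011918418361106565))
sc [([270, 190, 10, 8, 47], [274.5, 193.0]), ([282, 196, 12, 9, 53], [287.0, 199.7])]
sd [([20, 63, 12, 22, 151], [26.0, 75.2]), ([0, 66, 17, 20, 142], [9.2, 76.6]), ([313, 140, 15, 9, 95], [319.8, 144.6]), ([313, 155, 11, 14, 47], [315.9, 160.4]), ([301, 181, 14, 7, 33], [305.9, 182.8]), ([304, 188, 12, 9, 40], [308.8, 190.7])]
```

View pics/crop0.png

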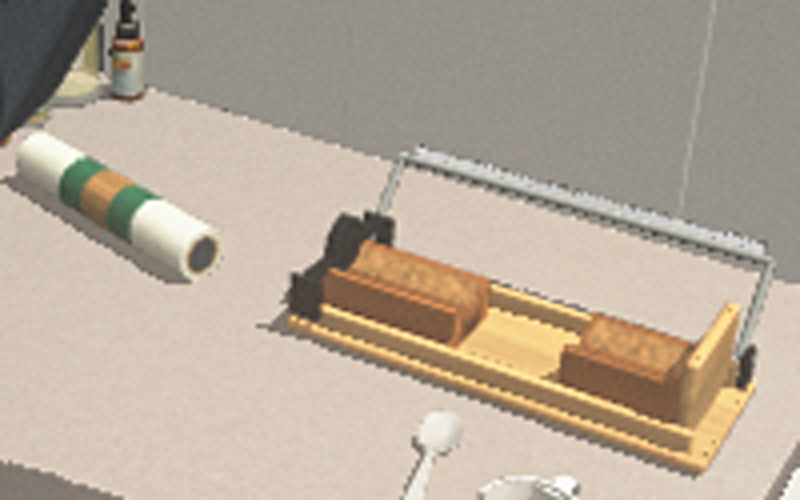

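The crop shows the dispenser's front base edge from (327,231) to (431,268) in full-image pixels. The end plate is at the right end towards the robot's -y side, and the bar leans to the far side. I'm moving on towards the dispenser for a closer wrist view.

step_arm --commands '[0.03,-0.026,-0.012,0,0,-5,0.06,-0.052,-0.024,0,0,-10,0.09,-0.078,-0.036,0,0,-15,0.12,-0.104,-0.048,0,0,-20,0.15,-0.13,-0.06,0,0,-26,0.18,-0.156,-0.072,0,0,-31,0.21,-0.182,-0.084,0,0,-36,0.24,-0.208,-0.096,0,0,-42,0.27,-0.234,-0.108,0,0,-47,0.3,-0.26,-0.12,0,0,-52]' --jaw 100

```text
t: 1.1
tcp_pos: [0.4274, -0.1999, 0.3515]
tool_rot: [0.78, 0.626, -0.0, -0.0]
force: [0.5, -0.0, 0.0]
finger_gap: 0.997
gripper_force: 0.0
```

```bash
python3 - <<'E'
from h import *
from station import manip
p,s=wrist(manip,"w1");print(np.round(s["tcp_pos"],3),np.round(s["tool_rot"],3),s["t"],np.round(s["force"],2));print(np.round(p["mount"],3),p["fx"])
sc=load("scene")
a,b=plane(sc,(431.3,268),0),plane(sc,(327,231),0);print(a,b,np.linalg.norm(a-b),np.degrees(np.arctan2(*(b-a)[[1,0]])))
print(tri(sc,(280.7,196.4),load("side"),(307.4,186.7)), plane(sc,(280.7,196.4),.035))
E
```

```text
[ 0.427 -0.2    0.352] [ 0.78   0.626 -0.    -0.   ] 1.1 [ 0.46 -0.02  0.02]
[[ 0.001 -0.956 -0.293  0.074]
 [ 1.     0.001 -0.    -0.   ]
 [ 0.001 -0.293  0.956 -0.143]
 [ 0.     0.     0.     1.   ]] 347.2810396749631
[ 0.44411998 -0.36332742  0.        ] [ 0.43547908 -0.04718629  0.        ] 0.31625918711024115 91.56564227960384
(array([0.47656368, 0.15875468, 0.03488067]), np.float64(0.0006241238577882102)) [0.47585273 0.1582146  0.035     ]
```

View pics/w1.png

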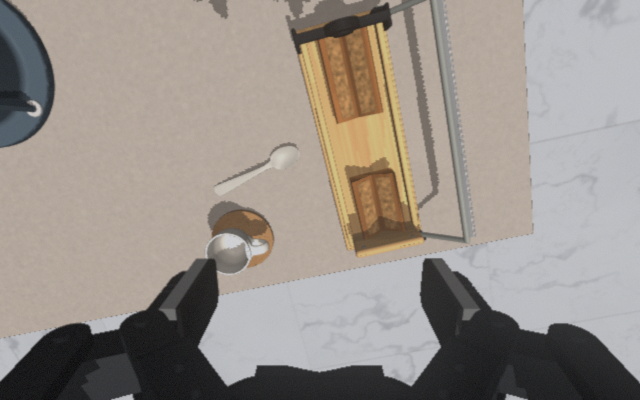

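The wrist picture shows the whole dispenser. The gap-side cradle edges are at about (337,123)–(382,115) and (350,178)–(395,170), the end plate is at (388,247), the stop at (343,25) and the rod runs (435,5)–(468,238). The spoon and cup lie to the left.

step_arm --commands '[0.035,-0.003,0.01,0,0,0,0.07,-0.006,0.02,0,0,0,0.104,-0.009,0.03,0,0,0,0.139,-0.012,0.04,0,0,0,0.174,-0.016,0.05,0,0,0,0.208,-0.019,0.06,0,0,0,0.243,-0.022,0.07,0,0,0,0.278,-0.025,0.08,0,0,0,0.312,-0.028,0.09,0,0,0,0.347,-0.031,0.1,0,0,0]'

```text
t: 2.15
tcp_pos: [0.473, 0.1449, 0.2506]
tool_rot: [0.781, 0.625, -0.0, -0.0]
force: [1.3, 0.1, 0.2]
finger_gap: 1.001
gripper_force: 0.0
```

```bash
python3 - <<'E'
from h import *
from station import manip
p,s=wrist(manip,"w2");print(np.round(s["tcp_pos"],4),np.round(s["tool_rot"],3),s["t"])
hsv=cv2.cvtColor(p["pixels"],cv2.COLOR_BGR2HSV)
m=cv2.inRange(hsv,(40,60,10),(85,255,200));n,l,st,c=cv2.connectedComponentsWithStats(m)
print([(st[i].tolist(),c[i].round(1).tolist()) for i in range(1,n) if st[i,4]>60])
# dispenser cradles in w1
w=load("w1");h=cv2.cvtColor(w["pixels"],cv2.COLOR_BGR2HSV)
for u,v in((330,80),(365,70),(360,140),(368,210),(303,60)):print((u,v),h[v,u])
E
```

```text
[0.473  0.1449 0.2506] [ 0.781  0.625 -0.    -0.   ] 2.15
[([306, 114, 39, 30, 1078], [325.1, 128.4]), ([305, 176, 37, 29, 915], [323.3, 189.8])]
(330, 80) [ 13 146 161]
(365, 70) [ 15 127 156]
(360, 140) [ 17 115 207]
(368, 210) [ 15 132 186]
(303, 60) [ 20 106 173]
```

View pics/w2.png

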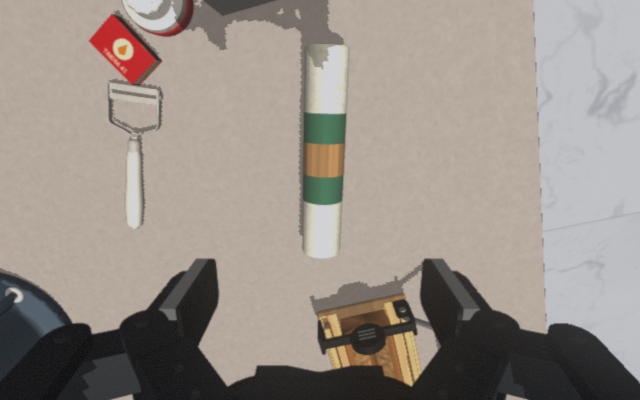

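The roll runs almost straight down the picture, from (328,45) to (321,257), with green bands at (325,128) and (323,190). A potato peeler lies well to its left.

```bash
python3 - <<'E'
from h import *
sc,w=load("scene"),load("w2")
A=tri(w,(325.1,128.4),sc,(274.5,193.0));B=tri(w,(323.3,189.8),sc,(287.0,199.7));print(A,B)
f,n=plane(w,(328.5,46),.03),plane(w,(321.5,250),.03);d=f-n;print("ends",f,n,np.linalg.norm(d),np.degrees(np.arctan2(d[1],d[0])))
a,b=plane(w,(325.1,128.4),.03),plane(w,(323.3,189.8),.03);print("bands",a,b,(a+b)/2)
w1=load("w1")
C=[(337,123),(382,115),(350,178),(395,170)];X=[plane(w1,c,.045) for c in C]
for x in X:print(np.round(x,4))
X=np.array(X);m=X.mean(0);dy=(X[0]-X[2]+X[1]-X[3])/2;dx=(X[1]-X[0]+X[3]-X[2])/2
print("ctr(y=-5)",m,np.linalg.norm(dy),np.linalg.norm(dx),np.degrees(np.arctan2(dy[1],dy[0])),np.degrees(np.arctan2(dx[1],dx[0])))
for nm,uv,z in(("apexTop",(346,38),.045),("frontbaseR",(349,253),0.012),("frontbaseL",(300,53),.012),("rodL",(435,5),.084),("rodR",(467,236),.084),("plate L",(357,250),.076),("plateR",(425,236),.076)):print(nm,np.round(plane(w1,uv,z),4))
E
python3 -c "
import cv2
a=cv2.imread('pics/w1.png')[0:265,280:500];cv2.imwrite('pics/crop1.png',cv2.resize(a,None,fx=2.25,fy=2.25,interpolation=cv2.INTER_CUBIC))"
```

```text
(array([0.48348759, 0.18411343, 0.03694939]), np.float64(0.009470750214005006)) (array([0.46830634, 0.12156443, 0.03866472]), np.float64(0.008170536002902138))
ends [0.50661406 0.25570579 0.03      ] [0.45307733 0.04638715 0.03      ] 0.21605664765727373 75.65321101994826
bands [0.48660574 0.17985913 0.03      ] [0.47059053 0.11602555 0.03      ] [0.47859814 0.14794234 0.03      ]
[ 0.4566 -0.1701  0.045 ]
[ 0.514  -0.1727  0.045 ]
[ 0.459  -0.2442  0.045 ]
[ 0.5191 -0.2463  0.045 ]
ctr(y=-5) [ 0.48715822 -0.20833516  0.045     ] 0.07395360416315878 0.05879357023749645 92.94922462950103 -2.2848591208914213
apexTop [ 0.4869 -0.0755  0.045 ]
frontbaseR [ 0.4363 -0.3681  0.012 ]
frontbaseL [ 0.4288 -0.0763  0.012 ]
rodL [ 0.581 -0.069  0.084]
rodR [ 0.5892 -0.3412  0.084 ]
plate L [ 0.4483 -0.3342  0.076 ]
plateR [ 0.5386 -0.3336  0.076 ]
```

View pics/crop1.png

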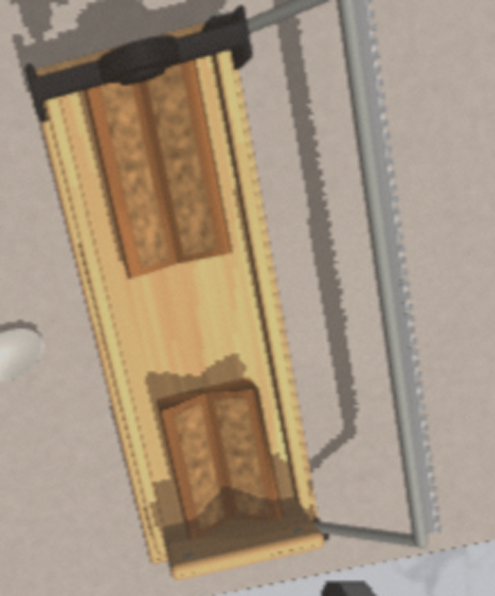

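The enlarged crop shows the cradle gap corners at about (339,123), (383,111), (353,183) and (395,174) in full-image pixels. The dispenser centre comes to about (0.489,-0.206), yaw 91.6°. I'm going down on the roll at (0.479,0.149), yaw 75.8°.

step_arm --commands '[0.005,0.005,0.03,0,0,1.6,0.005,0.005,0.065,0,0,1.6,0.005,0.005,0.1,0,0,1.6,0.005,0.005,0.135,0,0,1.6,0.005,0.005,0.165,0,0,1.6,0.005,0.005,0.19,0,0,1.6,0.005,0.005,0.212,0,0,1.6,0.005,0.005,0.228,0,0,1.6,0.005,0.005,0.239,0,0,1.6,0.005,0.005,0.244,0,0,1.6]'

```text
t: 3.2
tcp_pos: [0.4788, 0.1472, 0.0063]
tool_rot: [0.79, 0.614, -0.001, -0.0]
force: [0.7, -0.1, 0.2]
finger_gap: 1.002
gripper_force: 0.0
```

step_arm --commands '[0,0,0,0,0,0,0,0,0,0,0,0,0,0,0,0,0,0,0,0,0,0,0,0,0,0,0,0,0,0,0,0,0,0,0,0,0,0,0,0,0,0,0,0,0,0,0,0,0,0,0,0,0,0,0,0,0,0,0,0]' --jaw 0 --grip_force 50

```text
t: 4.2
tcp_pos: [0.4793, 0.1475, 0.0083]
tool_rot: [0.789, 0.614, 0.0, 0.0]
force: [-1.6, -0.1, 6.2]
finger_gap: 0.502
gripper_force: 50.5
```

step_arm --commands '[0,0,-0.02,0,0,0,0,0,-0.05,0,0,0,0,0,-0.08,0,0,0,-0.01,0.003,-0.11,0,0,-1,-0.03,0.008,-0.14,0,0,-2,-0.055,0.016,-0.165,0,0,-3,-0.085,0.024,-0.19,0,0,-5,-0.115,0.032,-0.21,0,0,-6,-0.145,0.041,-0.225,0,0,-7,-0.17,0.048,-0.232,0,0,-8]'

```text
t: 5.2
tcp_pos: [0.484, -0.0307, 0.2407]
tool_rot: [0.745, 0.667, 0.001, 0.001]
force: [0.4, -0.1, -3.3]
finger_gap: 0.499
gripper_force: 52.5
```

step_arm --commands '[-0.022,0.003,0,0,0,-1,-0.045,0.006,0,0,0,-2,-0.068,0.009,0,0,0,-3,-0.091,0.012,0,0,0,-4,-0.114,0.016,0,0,0,-5,-0.135,0.018,0,0,0,-6,-0.153,0.021,0,0,0,-7,-0.168,0.023,0,0,0,-7.5,-0.178,0.025,0,0,0,-8,-0.182,0.025,0,0,0,-8]'

```text
t: 6.2
tcp_pos: [0.4885, -0.2134, 0.239]
tool_rot: [0.697, 0.717, -0.0, -0.0]
force: [-0.3, -0.2, -3.6]
finger_gap: 0.496
gripper_force: 52.5
```

```bash
python3 - <<'E'
from h import *
from station import manip
p,s=wrist(manip,"w3");print(np.round(s["tcp_pos"],4),np.round(s["tool_rot"],3),s["t"],np.round(s["force"],1),s["finger_gap"])
hsv=cv2.cvtColor(p["pixels"],cv2.COLOR_BGR2HSV)
m=cv2.inRange(hsv,(40,60,10),(85,255,200));n,l,st,c=cv2.connectedComponentsWithStats(m)
print([(st[i].tolist(),c[i].round(1).tolist()) for i in range(1,n) if st[i,4]>60])
E
```

```text
[ 0.4885 -0.2134  0.239 ] [ 0.697  0.717 -0.    -0.   ] 6.2 [-0.3 -0.2 -3.6] 0.4961690259406571
[([267, 168, 110, 91, 8497], [321.9, 213.8]), ([270, 322, 100, 51, 2920], [319.3, 352.3])]
```

View pics/w3.png

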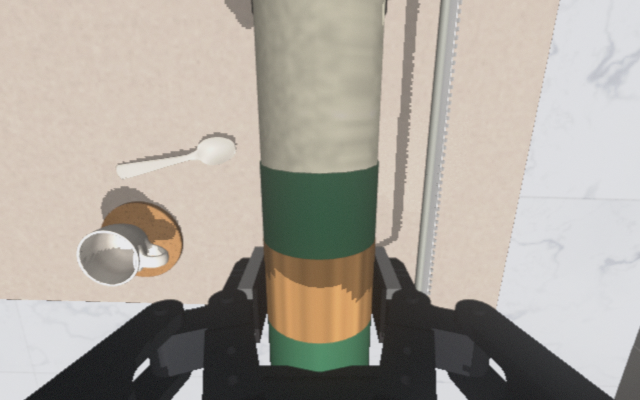

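The roll is held square between the pads, with its brown stripe running from row 253 to row 338 at u=320. It hides the groove. The rod runs (447,0)–(422,290), and the spoon and cup are clear.

```bash
python3 - <<'E'
from h import *
sc,w1,w3,w2=[load(n) for n in("scene","w1","w3","w2")]
a,b=plane(w3,(320,253),.2747),plane(w3,(320,338),.2747);print("brown",a,b,(a+b)/2)
def lp(p,u1,u2):
    o,d=ray(p,u1);_,e=ray(p,u2);n=np.cross(d,e);return n,n@o
for y in(-.1,-.2,-.3):
    n1,k1=lp(w1,(437,5),(466,230));n3,k3=lp(w3,(447,2),(426,250))
    print("rod at y",y,np.linalg.solve([n1,n3,[0,1,0]],[k1,k3,y]))
C=[(338.7,123.1),(383.1,111.1),(353.3,183.1),(394.7,174.2)];X=np.array([plane(w1,c,.045) for c in C]);m=X.mean(0);dy=(X[0]-X[2]+X[1]-X[3])/2;dx=(X[1]-X[0]+X[3]-X[2])/2
print("ctr",m,np.linalg.norm(dy),np.linalg.norm(dx),np.degrees(np.arctan2(dy[1],dy[0])),np.degrees(np.arctan2(dx[1],dx[0])))
print("cradle corner tri",tri(w1,C[0],sc,(369.5,229.5)))
print("plate top tri", tri(w1,(357,250),sc,(426.5,233)),tri(w1,(425,236),sc,(438.5,226)))
# stop outer disc/bridge seen in w2: ribs (367,335), bridge ends
for n,uv,z in(("bridge L",(319,338),.052),("bridge R",(414,323),.052),("disc outer top",(365,325),.075)):print(n,plane(w2,uv,z))
print("w1 plate inner",plane(w1,((185/2.25)+280,540/2.25),.076),"outer",plane(w1,(175/2.25+280,575/2.25),.076),"stop inner",plane(w1,(140/2.25+280,80/2.25),.055))
E
```

```text
brown [ 0.48753959 -0.19181885  0.2747    ] [ 0.4885869  -0.22620876  0.2747    ] [ 0.48806324 -0.2090138   0.2747    ]
rod at y -0.1 [ 0.55513896 -0.1         0.16697749]
rod at y -0.2 [ 0.61160127 -0.2         0.00922522]
rod at y -0.3 [ 0.66806357 -0.3        -0.14852704]
ctr [ 0.48864032 -0.21071951  0.045     ] 0.08249875052719363 0.05667179493506264 91.77370573866457 1.3189368920516922
cradle corner tri (array([ 0.45910673, -0.1717821 ,  0.03931735]), np.float64(0.0011560114932023591))
plate top tri (array([ 0.449922  , -0.33039909,  0.09127122]), np.float64(0.0076414086052274555)) (array([ 0.54064247, -0.33776038,  0.06953603]), np.float64(0.0020633351540835084))
bridge L [ 0.42774587 -0.05326149  0.052     ]
bridge R [ 0.53947754 -0.05706377  0.052     ]
disc outer top [ 0.48405866 -0.02953926  0.075     ]
w1 plate inner [ 0.45765395 -0.32151752  0.076     ] outer [ 0.44784918 -0.34233228  0.076     ] stop inner [ 0.48211995 -0.07319229  0.055     ]
```

step_arm --commands '[-0.007,0,0.018,0,0,0,-0.007,0,0.04,0,0,0,-0.007,0,0.065,0,0,0,-0.007,0,0.09,0,0,0,-0.007,0,0.115,0,0,0,-0.007,0,0.137,0,0,0,-0.007,0,0.154,0,0,0,-0.007,0,0.166,0,0,0,-0.007,0,0.173,0,0,0,-0.007,0,0.175,0,0,0]'

```text
t: 7.25
tcp_pos: [0.4889, -0.2194, 0.0639]
tool_rot: [0.696, 0.718, -0.0, -0.0]
force: [0.1, 0.0, -3.7]
finger_gap: 0.497
gripper_force: 52.6
```

step_arm --commands '[0,0,0.003,0,0,0,0,0,0.006,0,0,0,0,0,0.009,0,0,0,0,0,0.012,0,0,0,0,0,0.014,0,0,0,0,0,0.016,0,0,0,0,0,0.018,0,0,0,0,0,0.02,0,0,0,0,0,0.021,0,0,0,0,0,0.021,0,0,0]'

```text
t: 8.25
tcp_pos: [0.4888, -0.2197, 0.0431]
tool_rot: [0.696, 0.718, -0.0, -0.0]
force: [-0.5, 0.4, -4.3]
finger_gap: 0.502
gripper_force: 52.6
```

```bash
python3 - <<'E'
from h import *
from station import manip
s=manip.sense();print(s["t"],np.round(s["tcp_pos"],4),np.round(s["force"],1),np.round(s["ft_torque"],2))
p=manip.snapshot("scene");cv2.imwrite("pics/s1.png",cv2.resize(p["pixels"][150:290,300:500],None,fx=4,fy=4,interpolation=cv2.INTER_CUBIC))
E
```

```text
8.25 [ 0.4888 -0.2197  0.0431] [-0.5  0.4 -4.3] [-0.01 -0.03  0.05]
```

View pics/s1.png

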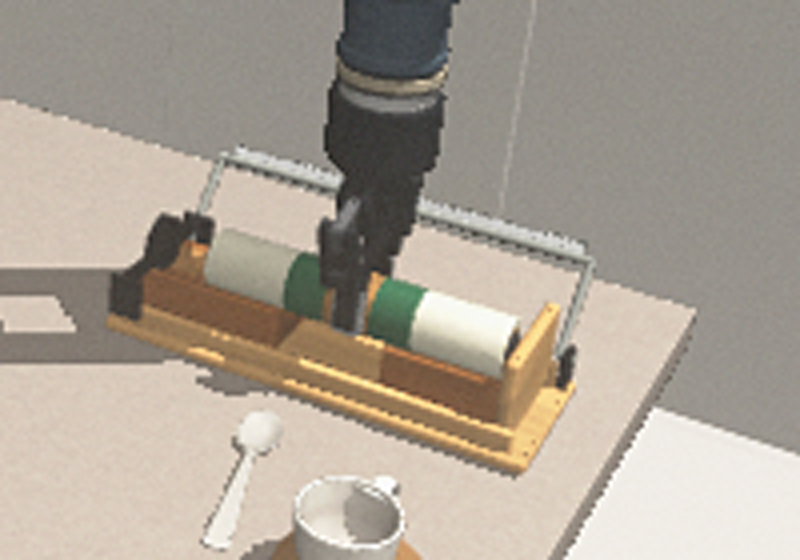

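The roll lies over the groove, aligned, just inside the end plate, with its right end at (512,345) in the crop. The force still shows its full weight, so it isn't resting yet. I'm lowering it gently.

step_arm --commands '[0,0,0.0005,0,0,0,0,0,0.001,0,0,0,0,0,0.0015,0,0,0,0,0,0.002,0,0,0,0,0,0.0025,0,0,0,0,0,0.003,0,0,0,0,0,0.003,0,0,0,0,0,0.003,0,0,0,0,0,0.003,0,0,0,0,0,0.003,0,0,0]'

```text
t: 9.3
tcp_pos: [0.4889, -0.2198, 0.0415]
tool_rot: [0.696, 0.718, 0.0, 0.0]
force: [-2.2, 0.3, 7.0]
finger_gap: 0.497
gripper_force: 53.8
```

step_arm --commands '[0,0,0,0,0,0,0,0,0,0,0,0,0,0,0,0,0,0,0,0,0,0,0,0,0,0,0,0,0,0,0,0,0,0,0,0,0,0,0,0,0,0,0,0,0,0,0,0,0,0,0,0,0,0,0,0,0,0,0,0]' --jaw 85

```text
t: 10.3
tcp_pos: [0.4889, -0.2197, 0.0403]
tool_rot: [0.696, 0.718, 0.0, 0.0]
force: [0.1, 0.7, 0.3]
finger_gap: 0.853
gripper_force: 0.0
```

step_arm --commands '[0,0,-0.01,0,0,0,0,0,-0.025,0,0,0,0,0,-0.045,0,0,0,0,0,-0.07,0,0,0,0,0,-0.1,0,0,0,0,0,-0.13,0,0,0,0,0,-0.16,0,0,0,0.02,0,-0.19,0,0,0,0.045,0,-0.21,0,0,0,0.07,0,-0.22,0,0,0]'

```text
t: 11.3
tcp_pos: [0.4874, -0.1496, 0.2633]
tool_rot: [0.697, 0.717, 0.001, 0.002]
force: [-0.3, -0.5, -0.4]
finger_gap: 0.854
gripper_force: 0.0
```

```bash
python3 - <<'E'
from h import *
from station import manip
p,s=wrist(manip,"w4");print(np.round(s["tcp_pos"],4),np.round(s["tool_rot"],3),s["t"],np.round(s["force"],1))
E
```

```text
[ 0.4874 -0.1496  0.2633] [0.697 0.717 0.001 0.002] 11.3 [-0.3 -0.5 -0.4]
```

View pics/w4.png

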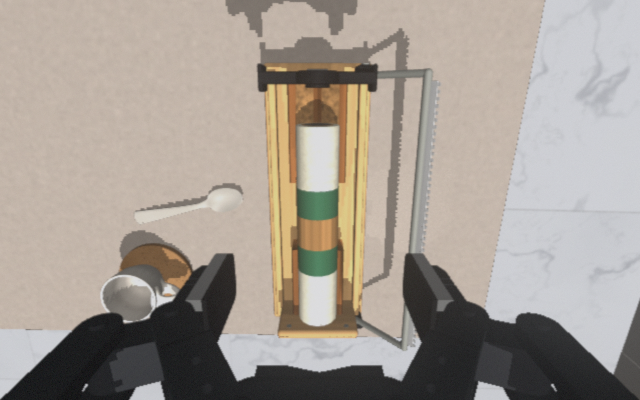

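The roll lies square in the groove, with ends at (317,125) and (318,322), close to the end plate at row 325. The open stop's bridge spans (259,78)–(377,78). The rod still leans back, from (428,75) to (405,345).

```bash
python3 - <<'E'
from h import *
w=load("w4");P=lambda n,uv,z:print(n,np.round(plane(w,uv,z),4))
P("roll far top",(317,125),.077);P("roll near top",(318,303),.077);P("roll near low edge",(318,324),.055)
P("bridge innerL",(265,86),.052);P("bridge outerL",(265,67),.052);P("bridge L end",(259,78),.052);P("bridge R end",(377,78),.052)
P("disc inner top",(317,84),.075);P("plate in L",(283,320),.076);P("plate in R",(357,318),.076)
P("rod top",(428,75),.084);P("rod bot",(407,345),.084)
h=cv2.cvtColor(w["pixels"],cv2.COLOR_BGR2HSV);print(h[50:130:3,317,2].tolist());print(h[300:345:2,310].tolist())
o=-w["R"].T@w["t"];print(o)
E
```

```text
roll far top [ 0.4843 -0.1062  0.077 ]
roll near top [ 0.4907 -0.2975  0.077 ]
roll near low edge [ 0.492  -0.3413  0.055 ]
bridge innerL [ 0.4328 -0.0728  0.052 ]
bridge outerL [ 0.4331 -0.0555  0.052 ]
bridge L end [ 0.4272 -0.0657  0.052 ]
bridge R end [ 0.5409 -0.0623  0.052 ]
disc inner top [ 0.4832 -0.0699  0.075 ]
plate in L [ 0.4523 -0.3211  0.076 ]
plate in R [ 0.5347 -0.3163  0.076 ]
rod top [ 0.5802 -0.0596  0.084 ]
rod bot [ 0.5916 -0.3443  0.084 ]
[126, 123, 124, 126, 121, 150, 129, 58, 61, 63, 64, 59, 64, 128, 132, 132, 131, 95, 96, 98, 97, 99, 101, 99, 99, 82, 219]
[[30, 1, 220], [45, 2, 220], [0, 0, 220], [30, 2, 219], [45, 2, 220], [0, 0, 220], [150, 1, 221], [90, 1, 221], [90, 1, 221], [40, 3, 220], [30, 2, 219], [0, 0, 220], [60, 1, 215], [15, 79, 120], [16, 100, 112], [16, 110, 142], [16, 117, 199], [20, 104, 220], [22, 100, 220], [12, 24, 194], [111, 9, 193], [110, 8, 200], [114, 6, 207]]
[ 0.48405078 -0.07526374  0.40591363]
```

step_arm --commands '[0.035,0,0,0,0,0,0.075,0,0.01,0,0,0,0.11,0,0.03,0,0,0,0.13,-0.001,0.055,0,0,0,0.13,-0.001,0.085,0,0,0,0.13,-0.001,0.12,0,0,0,0.13,-0.001,0.15,0,0,0,0.13,-0.001,0.18,0,0,0,0.13,-0.001,0.2,0,0,0,0.13,-0.001,0.207,0,0,0]' --jaw 0

```text
t: 12.35
tcp_pos: [0.4808, -0.0197, 0.0519]
tool_rot: [0.696, 0.718, -0.001, -0.001]
force: [-0.2, -0.2, 0.2]
finger_gap: -0.004
gripper_force: 0.0
```

step_arm --commands '[-0.006,0,0,0,0,0,-0.012,0,0,0,0,0,-0.018,0,0,0,0,0,-0.022,0,0,0,0,0,-0.026,0,0,0,0,0,-0.03,0,0,0,0,0,-0.034,0,0,0,0,0,-0.038,0,0,0,0,0,-0.042,0,0,0,0,0,-0.046,0,0,0,0,0]'

```text
t: 13.35
tcp_pos: [0.4832, -0.0661, 0.0533]
tool_rot: [0.696, 0.718, -0.0, -0.0]
force: [-0.0, 1.2, 0.9]
finger_gap: -0.0
gripper_force: 0.8
```

step_arm --commands '[-0.002,0,0,0,0,0,-0.004,0,0,0,0,0,-0.006,0,0,0,0,0,-0.008,0,0,0,0,0,-0.01,0,0,0,0,0,-0.012,0,0,0,0,0,-0.014,0,0,0,0,0,-0.016,0,0,0,0,0,-0.018,0,0,0,0,0,-0.02,0,0,0,0,0]'

```text
t: 14.35
tcp_pos: [0.4838, -0.0856, 0.0533]
tool_rot: [0.697, 0.717, 0.0, -0.0]
force: [0.3, 4.1, 0.8]
finger_gap: -0.0
gripper_force: 2.1
```

step_arm --commands '[-0.001,0,0,0,0,0,-0.002,0,0,0,0,0,-0.003,0,0,0,0,0,-0.004,0,0,0,0,0,-0.005,0,0,0,0,0,-0.006,0,0,0,0,0,-0.006,0,0,0,0,0,-0.006,0,0,0,0,0,-0.006,0,0,0,0,0,-0.006,0,0,0,0,0]'

```text
t: 15.35
tcp_pos: [0.4839, -0.0913, 0.0533]
tool_rot: [0.697, 0.717, 0.0, -0.0]
force: [1.7, 5.2, 0.7]
finger_gap: 0.0
gripper_force: 3.1
```

step_arm --commands '[-0.0005,0,0,0,0,0,-0.001,0,0,0,0,0,-0.0015,0,0,0,0,0,-0.002,0,0,0,0,0,-0.0025,0,0,0,0,0,-0.003,0,0,0,0,0,-0.003,0,0,0,0,0,-0.003,0,0,0,0,0,-0.003,0,0,0,0,0,-0.003,0,0,0,0,0]'

```text
t: 16.35
tcp_pos: [0.4838, -0.0914, 0.0533]
tool_rot: [0.697, 0.717, 0.001, -0.002]
force: [4.7, 18.2, 2.6]
finger_gap: -0.001
gripper_force: 9.0
```

Contact is firm: 18 N with no further travel. The stop is snug, so I'm backing off and going round behind the bar.

step_arm --commands '[0.006,0,0,0,0,0,0.015,0,0,0,0,0,0.025,0,-0.005,0,0,0,0.03,0,-0.025,0,0,0,0.03,0,-0.055,0,0,0,0.03,0,-0.085,0,0,0,0.03,0.015,-0.115,0,0,0,0.03,0.04,-0.135,0,0,0,0.03,0.07,-0.147,0,0,0,0.03,0.1,-0.15,0,0,0]'

```text
t: 17.35
tcp_pos: [0.585, -0.0621, 0.2061]
tool_rot: [0.696, 0.718, 0.001, 0.002]
force: [0.6, -0.7, -0.1]
finger_gap: -0.001
gripper_force: 0.0
```

step_arm --commands '[-0.025,0.02,0,0,0,0,-0.055,0.035,0,0,0,0,-0.085,0.045,0,0,0,0,-0.11,0.047,0,0,0,0,-0.13,0.047,0.02,0,0,0,-0.14,0.047,0.045,0,0,0,-0.142,0.047,0.075,0,0,0,-0.142,0.047,0.1,0,0,0,-0.142,0.047,0.12,0,0,0,-0.142,0.047,0.13,0,0,0]'

```text
t: 18.35
tcp_pos: [0.633, -0.2019, 0.0713]
tool_rot: [0.697, 0.718, -0.001, -0.002]
force: [-0.1, -0.7, 0.8]
finger_gap: -0.003
gripper_force: 0.0
```

```bash
python3 - <<'E'
from h import *
from station import manip
p,s=wrist(manip,"w5");print(np.round(s["tcp_pos"],4),np.round(s["tool_rot"],3),s["t"],np.round(s["force"],1))
p=manip.snapshot("scene");cv2.imwrite("pics/s2.png",cv2.resize(p["pixels"][150:290,300:500],None,fx=4,fy=4,interpolation=cv2.INTER_CUBIC))
E
```

```text
[ 0.633  -0.2019  0.0713] [ 0.697  0.718 -0.001 -0.002] 18.35 [-0.1 -0.7  0.8]
```

step_arm --commands '[0,-0.006,0,0,0,0,0,-0.012,0,0,0,0,0,-0.018,0,0,0,0,0,-0.024,0,0,0,0,0,-0.03,0,0,0,0,0,-0.036,0,0,0,0,0,-0.042,0,0,0,0,0,-0.048,0,0,0,0,0,-0.054,0,0,0,0,0,-0.06,0,0,0]'

```text
validation failed for argument at $.co...
```

step_arm --commands '[0,-0.004,0,0,0,0,0,-0.008,0,0,0,0,0,-0.012,0,0,0,0,0,-0.016,0,0,0,0,0,-0.02,0,0,0,0,0,-0.024,0,0,0,0,0,-0.028,0,0,0,0,0,-0.031,0,0,0,0,0,-0.034,0,0,0,0,0,-0.036,0,0,0]'

```text
validation failed for argument at $.co...
```

```bash
python3 - <<'E'
from h import *
from station import manip
s=manip.sense();print(np.round(s["tcp_pos"],4),s["t"],np.round(s["force"],1))
p=manip.snapshot("scene");cv2.imwrite("pics/s3.png",p["pixels"])
q=load("scene");d=cv2.cvtColor(cv2.absdiff(p["pixels"],q["pixels"]),cv2.COLOR_BGR2GRAY)
# project expected rod ends for the resting (x=-4,z=81) and the leaning pose
a=np.radians(91.6-90);c=np.array([.4885,-.206,0])
for nm,x,z in(("lean",97,84),("up",48,104),("rest",-4,81)):
    for y in(-140,140):
        X=c+np.array([x*np.cos(a)-y*np.sin(a),x*np.sin(a)+y*np.cos(a),z])/1000 if False else c+np.array([(x*np.cos(a)-y*np.sin(a))/1000,(x*np.sin(a)+y*np.cos(a))/1000,z/1000])
        k=p["R"]@X+p["t"];u=(p["fx"]*k[0]/k[2]+p["cx"],p["fy"]*k[1]/k[2]+p["cy"]);print(nm,y,np.round(u,0),d[int(u[1])-3:int(u[1])+4,int(u[0])].tolist())
E
```

```text
[ 0.6333 -0.2019  0.0719] 18.45 [ 0.2 -0.2 -0.2]
lean -140 [447. 215.] [4, 2, 1, 3, 3, 2, 1]
lean 140 [357. 189.] [2, 3, 50, 42, 8, 3, 3]
up -140 [443. 216.] [1, 1, 1, 8, 2, 4, 3]
up 140 [350. 189.] [2, 4, 1, 1, 5, 2, 2]
rest -140 [435. 232.] [2, 0, 1, 3, 1, 2, 4]
rest 140 [342. 203.] [79, 82, 84, 86, 23, 45, 44]
```

Both move calls were refused because each list was one number short, so the arm hasn't moved. I'm resending them in full.

step_arm --commands '[0,-0.006,0,0,0,0,0,-0.012,0,0,0,0,0,-0.018,0,0,0,0,0,-0.024,0,0,0,0,0,-0.03,0,0,0,0,0,-0.036,0,0,0,0,0,-0.042,0,0,0,0,0,-0.048,0,0,0,0,0,-0.054,0,0,0,0,0,-0.06,0,0,0,0]'

```text
t: 19.5
tcp_pos: [0.5737, -0.204, 0.0732]
tool_rot: [0.697, 0.718, -0.0, -0.0]
force: [3.1, 1.7, 8.6]
finger_gap: -0.002
gripper_force: 5.0
```

step_arm --commands '[0,-0.004,0,0,0,0,0,-0.008,0,0,0,0,0,-0.012,0,0,0,0,0,-0.016,0,0,0,0,0,-0.02,0,0,0,0,0,-0.024,0,0,0,0,0,-0.028,0,0,0,0,0,-0.031,0,0,0,0,0,-0.034,0,0,0,0,0,-0.036,0,0,0,0]'

```text
t: 20.5
tcp_pos: [0.5375, -0.2049, 0.0727]
tool_rot: [0.696, 0.718, -0.0, -0.001]
force: [-0.8, -0.0, -0.0]
finger_gap: 0.003
gripper_force: 0.0
```

```bash
python3 - <<'E'
from h import *
from station import manip
s=manip.sense();print(np.round(s["tcp_pos"],4),s["t"],np.round(s["force"],1))
p=manip.snapshot("scene");cv2.imwrite("pics/s4.png",p["pixels"])
q=load("scene");d=cv2.cvtColor(cv2.absdiff(p["pixels"],q["pixels"]),cv2.COLOR_BGR2GRAY)
for u in(432,438,443):print(u,d[200:245,u].tolist())
E
```

```text
[ 0.5375 -0.2049  0.0727] 20.5 [-0.8 -0.  -0. ]
432 [3, 1, 1, 4, 3, 5, 3, 16, 64, 53, 38, 18, 75, 5, 9, 63, 87, 43, 87, 104, 3, 2, 1, 1, 3, 2, 2, 2, 5, 4, 2, 5, 3, 1, 2, 2, 0, 3, 0, 3, 1, 4, 3, 4, 1]
438 [6, 4, 1, 5, 3, 4, 2, 4, 10, 53, 68, 55, 22, 32, 11, 3, 5, 78, 74, 42, 91, 44, 1, 1, 1, 4, 5, 78, 96, 12, 1, 3, 8, 52, 46, 39, 57, 20, 46, 5, 0, 3, 2, 3, 4]
443 [6, 1, 1, 5, 1, 2, 1, 3, 1, 1, 62, 73, 62, 48, 14, 64, 4, 1, 1, 0, 20, 22, 8, 43, 88, 93, 61, 41, 30, 27, 27, 32, 15, 2, 2, 2, 1, 2, 2, 2, 2, 4, 1, 2, 1]
```

step_arm --commands '[0,-0.001,0,0,0,0,0,-0.002,0,0,0,0,0,-0.003,0,0,0,0,0,-0.004,0,0,0,0,0,-0.005,0,0,0,0,0,-0.006,0,0,0,0,0,-0.007,0,0,0,0,0,-0.008,0,0,0,0,0,-0.008,0,0,0,0,0,-0.008,0,0,0,0]'

```text
t: 21.55
tcp_pos: [0.5305, -0.2056, 0.0733]
tool_rot: [0.696, 0.718, 0.0, 0.0]
force: [0.2, 0.5, 0.3]
finger_gap: 0.001
gripper_force: 0.0
```

```bash
python3 - <<'E'
from h import *
from station import manip
s=manip.sense();print(np.round(s["tcp_pos"],4),s["t"],np.round(s["force"],1))
p=manip.snapshot("scene");cv2.imwrite("pics/s5.png",p["pixels"])
q=load("scene");d=cv2.cvtColor(cv2.absdiff(p["pixels"],q["pixels"]),cv2.COLOR_BGR2GRAY)
for u in(432,438,443):print(u,d[200:245,u].tolist())
E
```

```text
[ 0.5305 -0.2056  0.0733] 21.55 [0.2 0.5 0.3]
432 [2, 1, 3, 3, 1, 2, 2, 12, 61, 58, 41, 16, 73, 5, 0, 7, 3, 3, 2, 1, 1, 0, 2, 2, 2, 6, 4, 3, 1, 2, 4, 36, 89, 94, 2, 4, 2, 3, 1, 3, 0, 5, 3, 1, 1]
438 [1, 0, 5, 4, 1, 2, 1, 5, 13, 56, 64, 54, 26, 36, 8, 1, 3, 2, 1, 1, 1, 1, 0, 2, 4, 2, 2, 2, 1, 1, 2, 4, 28, 7, 27, 49, 76, 77, 49, 1, 1, 4, 1, 2, 5]
443 [6, 1, 4, 1, 3, 2, 2, 0, 0, 1, 57, 73, 62, 47, 12, 63, 5, 4, 1, 1, 1, 3, 6, 34, 84, 88, 57, 37, 27, 22, 27, 28, 12, 3, 1, 0, 1, 2, 2, 1, 1, 3, 2, 1, 1]
```

The rod is now at row 232 in column 432, which is where it should rest on the roll. I'm backing away.

step_arm --commands '[0,0.01,0,0,0,0,0,0.03,0,0,0,0,0,0.05,-0.005,0,0,0,0,0.065,-0.025,0,0,0,0,0.07,-0.055,0,0,0,0,0.07,-0.09,0,0,0,0,0.07,-0.125,0,0,0,0,0.07,-0.155,0,0,0,0.02,0.06,-0.18,0,0,0,0.05,0.03,-0.2,0,0,0]'

```text
t: 22.6
tcp_pos: [0.5622, -0.1561, 0.2755]
tool_rot: [0.697, 0.717, 0.001, 0.003]
force: [-0.2, 0.9, 0.2]
finger_gap: -0.001
gripper_force: 0.0
```

step_arm --commands '[0.01,-0.02,-0.01,0,0,0,0.015,-0.05,-0.015,0,0,0,0.02,-0.08,-0.02,0,0,0,0.02,-0.1,-0.02,0,0,0,0.02,-0.1,-0.02,0,0,0,0.02,-0.1,-0.02,0,0,0,0.02,-0.1,-0.02,0,0,0,0.02,-0.1,-0.02,0,0,0,0.02,-0.1,-0.02,0,0,0,0.02,-0.1,-0.02,0,0,0]'

```text
t: 23.6
tcp_pos: [0.4588, -0.1377, 0.2931]
tool_rot: [0.696, 0.718, -0.0, -0.0]
force: [-0.4, 0.3, 0.2]
finger_gap: 0.002
gripper_force: 0.0
```

```bash
python3 - <<'E'
from h import *
from station import manip
p,s=wrist(manip,"w6");print(np.round(s["tcp_pos"],4),s["t"],np.round(s["force"],1))
a=p["pixels"][:370,150:500];b=manip.snapshot("scene")["pixels"][150:300,300:460]
a=cv2.resize(a,(400,423));b=cv2.resize(b,(400,375),interpolation=cv2.INTER_CUBIC)
cv2.imwrite("pics/final.png",np.hstack([a,cv2.copyMakeBorder(b,0,48,0,0,cv2.BORDER_CONSTANT)]))
E
```

```text
[ 0.4588 -0.1377  0.2931] 23.6 [-0.4  0.3  0.2]
```

View pics/final.png

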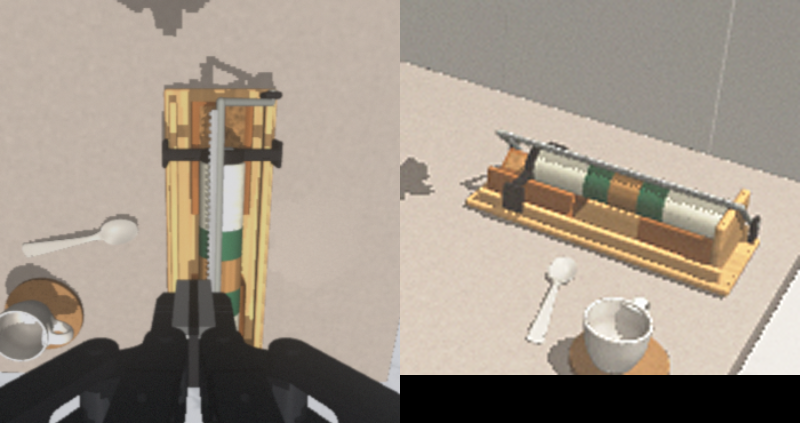

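The final picture shows the stop against the roll at (222,152), the roll in the groove and the bar lying along it. The spoon and cup haven't moved. I'm handing in.

```bash
python3 -c "
from station import manip
print(manip.sign_off())"
```

```text
the job is handed in; nothing more can be done
None
```

The roll is in the groove on both cradles, the end stop is snug against it, the tear bar rests on it, and the job was handed in at about 24 s; the verdict was not returned.

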